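# Make up the head-swap kit and the board-swap kit for two drive repairs

### The arm

A 6-joint arm with a two-finger parallel gripper is mounted at the origin on a cart in front of the work surface, level with it; the furniture and walls round the work are solid. World frame = base frame: x ahead of the robot, y to its left, z up, the work surface at z = 0. Lengths are in m, angles in rad, forces in N, time in s.
With the tool pointing down it reaches from about 0.375 to 0.9 m from the base axis. Payload 3.1 kg.
Tool frame: the origin (TCP) lies midway between the tips of the shut fingers; the grasp point (between the pads) lies 19 mm behind it; z points along the fingers, y is the line along which they close (so a half turn about z gives the same grasp; the last joint's range is limited). The gripper opens to 87 mm and grips with 3 to 60 N. Pads are 19 mm wide; open, the fingers measure 117 mm over their backs; the gripper's body (75 mm by 190 mm) begins 51 mm behind the grasp point.
Start: joints at [1, 0.527, 1.433, -0, 1.181, -0.178], TCP at [0.239, 0.577, 0.223] pointing down, gripper open.
Joint ranges: [-3.08, 3.08], [-0.75, 2.2], [0.22, 2.44], [-1.43, 4.57], [0, 2.65], [-2.85, 2.85]. Speed limits (rad/s): [2.79, 2.79, 3.14, 3.14, 3.14, 3.14].

### API

Orientations are given as a 3x3 rotation matrix whose columns are the frame's x, y, z axes.
In Python, from cell import bot, get_image gives the robot as it stands. Calls block until the motion is done:
- bot.move_to(position, orientation): joint-space move of the TCP to a pose.
- bot.move_l(position, rotation=None, feed=0.15): straight line of the TCP; rotation=None keeps the orientation; feed is the mean speed in m/s.
- bot.set_joints(angles): joint-space move.
- bot.set_gripper(opening, f_grip=None): finger opening in m; f_grip is the grip in N (None keeps the last); returns when the fingers have stopped.
- bot.wait(seconds).
- bot.inverse_kinematics(position, orientation): joint angles nearest the present ones, or None.
- get_image(name): name is "scene" or "top" or "wrist"; returns a dict with "pixels" (384x512x3 uint8, red, green, blue), "mtx" (3x3 intrinsics, pixels), "dist" ([k1, k2, p1, p2, k3] as OpenCV has them; the pictures are not rectified), "R" (3x3) and "t" (3): a world point X has camera coordinates R X + t. Camera axes: x right, y down, z forward; pixel columns grow to the right and rows downward; lengths in m; the calibration is good to about 2 mm. A picture is of the moment at which its call begins. There is no depth.
A pose or a line that the arm cannot do raises bot.IKError and nothing moves.
- bot.job_done(): hands the job in; it is judged then, once.
Readings, each from a call of its own:
- bot.read_time(): time.
- bot.read_qpos(): joint angles.
- bot.read_qvel(): joint speeds.
- bot.read_effort(): joint torques, N m.
- bot.read_position(): TCP position.
- bot.read_ee_rot(): TCP orientation.
- bot.read_contact_force(): force on the tool from outside, world axes, zero at the start.
- bot.read_wrist_torque(): the same for the moment, N m.
- bot.read_opening(): finger opening in m.
- bot.read_gripper_force(): force on a finger pad.
Only numpy, scipy, OpenCV 4.12 (cv2) and the standard library are available. Lean on these libraries where they do the work, as an engineer would, in place of code of your own. Each camera call takes 0.05 s, during which the arm holds its last target. There are 200 camera calls.

### The job

Make up the kits for the next two drive repairs. The head swap, in the black tray, gets the dish of spare heads, the blue head comb and the aluminium clamp disc; the board swap, in the blue tray, gets the green logic board and the clear cup for its screws. Lay each part flat and fully down in the pocket that is shaped for it, and leave the voice-coil magnet where it lies: neither job needs it.

Things in the scene. Friction and masses are not known exactly. Their poses are not given: they have to be found in the camera images.
- head_tray: Black kit tray, fixed, 216 (x) x 104 mm. Origin: centre of underside, on the bench; x along it. Pockets at y = 0: x = -64 mm round, 75 mm across (dish); +7 slot 59 (x) x 30 (comb, lengthwise, either way round); +71 round, 61 across (disc). Floors 6 mm over the bench, ribs 6.5 mm higher, 4 thick; no walls along the long sides; each pocket's +-y sides have 42 mm finger gaps in mid-side.
- board_tray: Blue kit tray, fixed, 176 (x) x 104 mm. Origin: centre of underside, on the bench; x along it. Pockets at y = 0: x = -28.5 mm, 112 (x) x 75 (logic board, lengthwise, either way round); x = +56, 49 x 49 (cup, square with the tray). Floors 6 mm over the bench, ribs 6.5 mm higher, 4 thick; no walls along the long sides; each pocket's +-y sides have 41 mm or wider finger gaps in mid-side.
- spare_heads_dish: Shallow clear round dish with small copper-coloured spare heads in it, 61 mm across, 13 mm high, lying open side up. Origin: centre of its underside; z up. Grasp it across the outside of its rim, any way round.
- head_comb: Head comb: small blue plastic block with a narrower toothed end, 16 (x) x 45 (y) x 10 mm. Origin: centre of its underside; long side along y, the full-width block reaches from y = -8 to +22 mm, the toothed end from -22 to -8 mm. Grasp it across x at about y = +5 mm.
- clamp_disc: Clamp disc: round scalloped aluminium disc with a central hole and small screw holes, 47 mm across, 10 mm high. Origin: centre of its underside; z up. Grasp it across its edge.
- logic_board: Logic board: green circuit board with a black connector strip along one long side, 61 (x) x 98 (y) x 10 mm (7 mm high but for the strip). Origin: centre of its underside; long side along y. The solid part reaches from x = -30 to +27 mm. Grasp it across x, in the middle of its length.
- screw_cup: Screw cup: small empty square cup of clear, whitish plastic, open at the top, 35 x 35 mm, 24 mm high, walls 2 mm. Origin: centre of its underside; z up; sides along x and y. Grasp it across the outside of two opposite walls.
- coil_magnet: Voice-coil magnet: curved grey magnet on a flat steel yoke, 20 (x) x 46 (y) x 9 mm. Origin: centre of its underside; long side along y. Belongs to neither kit; stays where it lies.
Mind the look-alikes: they are no part of the job. What is shaped like the clamp_disc but turquoise is not meant.

How it is judged:
By the outcome, as a careful person would: the job done as asked, in the order asked, and still so for the second after the job is handed in, with the robot touching nothing.
It also fails if it takes over 109 s, if anything falls off the work surface, if the arm or the gripper's body presses on something with over 40 N, if the wrist force passes 120 N, or if a joint passes its speed limit or range.

## Working session

There is one attempt and no reset: what is moved stays moved. The work goes in short steps, each a Python script; the robot and the scene stay as the last script left them, time stands still between calls to the robot, and variables do not carry over. Pictures are saved under pics/ and viewed, at most 14 in all, crops included, and the job is handed in when it is done.

```bash
ls; mkdir -p pics
python3 - <<'E'
from cell import bot,get_image
import cv2,numpy as np,pickle
for n in ("scene","top","wrist"):
    g=get_image(n); pickle.dump(g,open(f"pics/{n}0.pkl","wb"))
    p=g["pixels"][:,:,::-1]
    cv2.imwrite(f"pics/{n}0.png",cv2.resize(p,(800,600),interpolation=cv2.INTER_CUBIC))
    print(n,g["mtx"].round(1).tolist(),g["dist"],(-g["R"].T@g["t"]).round(3),g["R"].round(2).tolist())
E
```

```text
pics
scene [[412.2, 0.0, 252.4], [0.0, 412.2, 194.4], [0.0, 0.0, 1.0]] [-0.06762064  0.          0.          0.          0.        ] [ 0.032 -0.207  0.614] [[0.59, -0.81, 0.01], [-0.49, -0.37, -0.79], [0.64, 0.46, -0.61]]
top [[500.1, 0.0, 249.0], [0.0, 500.1, 195.5], [0.0, 0.0, 1.0]] [-0.14017813  0.          0.          0.          0.        ] [0.457 0.209 1.089] [[-0.03, -1.0, -0.03], [-0.99, 0.03, -0.15], [0.15, 0.02, -0.99]]
wrist [[314.2, 0.0, 258.4], [0.0, 314.2, 188.3], [0.0, 0.0, 1.0]] [-0.03457674  0.          0.          0.          0.        ] [0.162 0.609 0.384] [[0.38, 0.92, -0.0], [0.88, -0.36, 0.3], [0.28, -0.12, -0.95]]
```

View pics/top0.png

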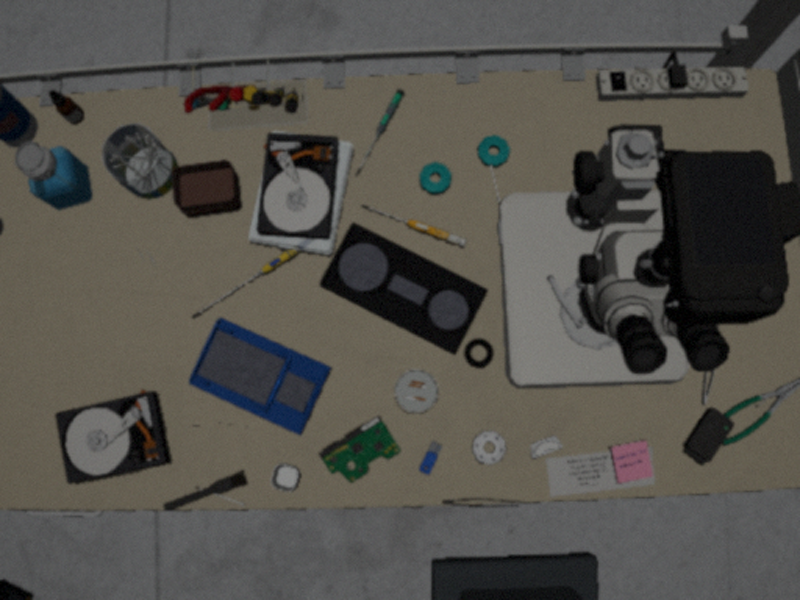

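View pics/scene0.png

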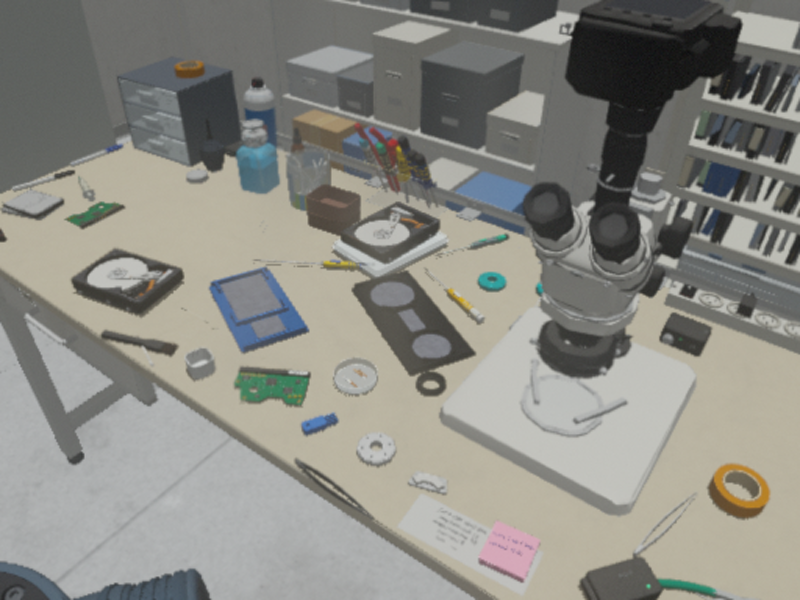

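Top view (800x600): black tray (403,288), blue tray (260,376), dish (416,391), comb (430,458), aluminium disc (489,447), board (361,450), cup (287,477), magnet (546,446). Disc-shaped candidates are the turquoise ones at (435,178) and (493,150), the black ring at (479,352) and the grey scalloped one at (489,447). Only the last is aluminium. I'll take a closer wrist picture and rectify it.

```bash
cat > h.py <<'E'
import cv2,numpy as np,pickle
def ortho(g,z,x0,x1,y0,y1,s=0.0005):
    # image up = +x, left = +y
    xs=np.arange(x1,x0,-s); ys=np.arange(y1,y0,-s)
    Y,X=np.meshgrid(ys,xs); P=np.stack([X,Y,np.full_like(X,z)],-1).reshape(-1,3)
    uv,_=cv2.projectPoints(P,cv2.Rodrigues(g["R"])[0],g["t"],g["mtx"],g["dist"])
    uv=uv.reshape(X.shape+(2,)).astype(np.float32)
    return cv2.remap(g["pixels"][:,:,::-1].copy(),uv,None,cv2.INTER_CUBIC)
def grid(im,x1,y1,s,step=0.05):
    im=im.copy();h,w=im.shape[:2]
    for k in range(-20,40):
        v=k*step
        r=int(round((x1-v)/s)); c=int(round((y1-v)/s))
        if 0<=r<h: cv2.line(im,(0,r),(w,r),(0,255,255),1); cv2.putText(im,f"x{v:.2f}",(2,r-2),0,.4,(0,0,255),1)
        if 0<=c<w: cv2.line(im,(c,0),(c,h),(0,255,255),1); cv2.putText(im,f"y{v:.2f}",(c+2,10),0,.4,(0,0,255),1)
    return im
def Rz(yaw):
    "tool down, tool y axis at world angle yaw"
    y=np.array([np.cos(yaw),np.sin(yaw),0]); z=np.array([0,0,-1.]); return np.column_stack([np.cross(y,z),y,z])
E
python3 - <<'E'
from h import *
from cell import bot,get_image
R0=np.array(bot.read_ee_rot()); print(R0.round(3).tolist())
a=0.4; C=np.array([[np.cos(a),-np.sin(a),0],[np.sin(a),np.cos(a),0],[0,0,1]])
bot.move_to([0.42,0.2,0.3],C@R0); print(bot.read_time(),bot.read_qpos())
g=get_image("wrist"); pickle.dump(g,open("pics/w1.pkl","wb"))
cv2.imwrite("pics/w1.png",cv2.resize(g["pixels"][:,:,::-1],(800,600),interpolation=cv2.INTER_CUBIC))
t=pickle.load(open("pics/top0.pkl","rb"))
cv2.imwrite("pics/o_top.png",grid(ortho(t,0.01,.32,.68,0.0,.48,.0006),.68,.48,.0006))
cv2.imwrite("pics/o_w1.png",grid(ortho(g,0.01,.32,.68,0.0,.48,.0006),.68,.48,.0006))
E
```

```text
[[-0.924, 0.383, -0.001], [0.383, 0.924, -0.001], [0.0, -0.002, -1.0]]
1.7167 [ 2.05474975e-01  2.13816765e-01  1.71281625e+00 -1.33896574e-03
  1.21551284e+00 -1.37253302e+00]
```

View pics/o_w1.png

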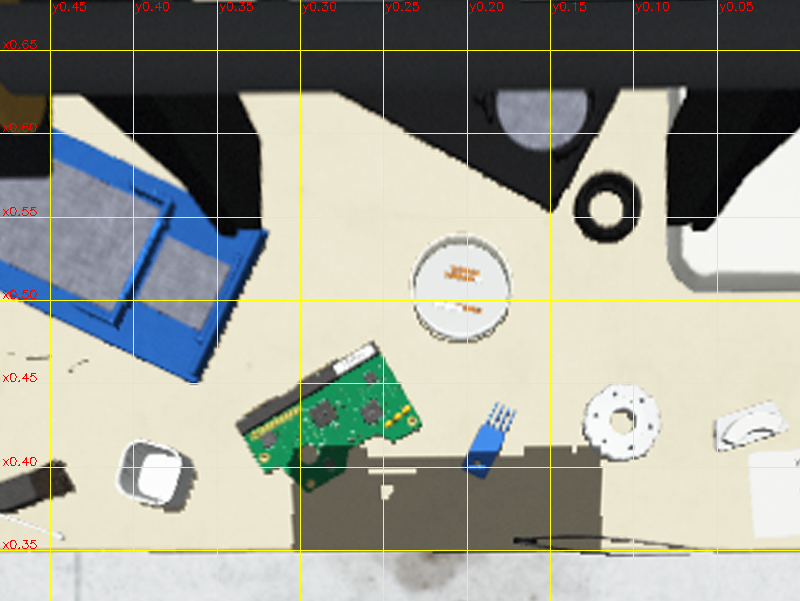

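View pics/o_top.png

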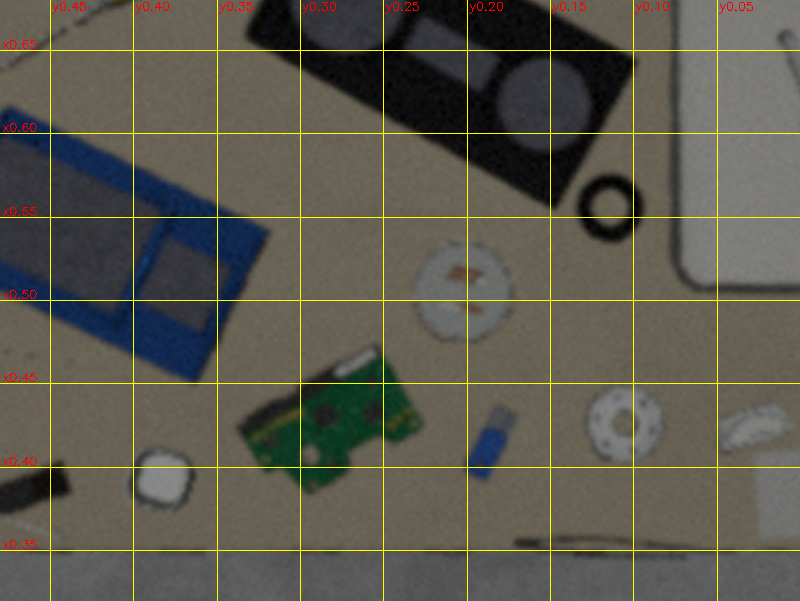

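Run:
```python
from h import *
t=pickle.load(open("pics/top0.pkl","rb")); w=pickle.load(open("pics/w1.pkl","rb"))
a=grid(ortho(t,0.006,.46,.74,0.08,.52,.00055),.74,.52,.00055)
cv2.imwrite("pics/o_tray.png",cv2.convertScaleAbs(a,alpha=1.8))
cv2.imwrite("pics/o_parts.png",grid(ortho(w,0.01,.36,.56,0.08,.36,.00035),.56,.36,.00035,.02))
```

```text
(no output)
```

View pics/o_tray.png

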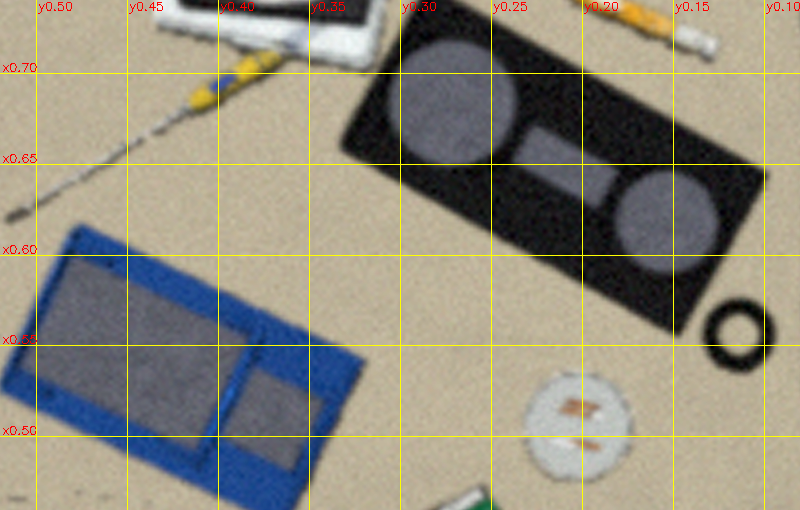

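View pics/o_parts.png

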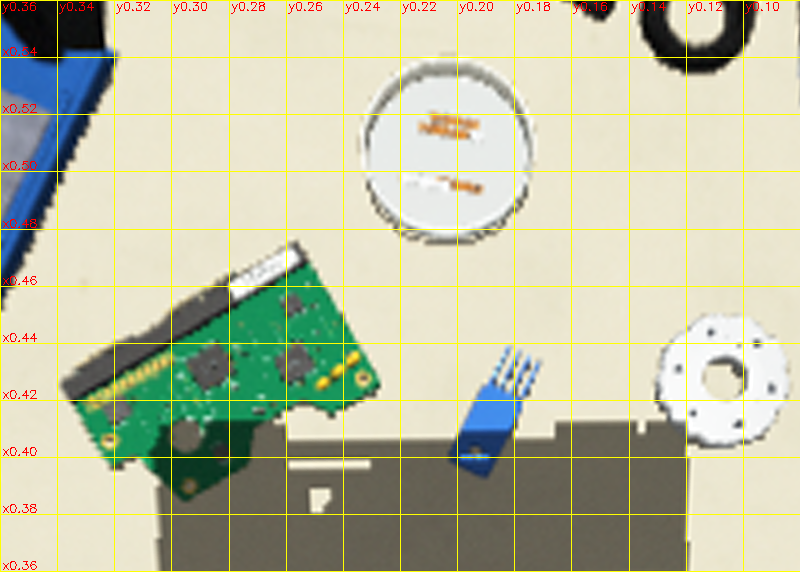

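Read from the crops:
- **Dish:** (448,152) in the parts crop.
- **Comb:** tail end (470,465), teeth tip (525,353).
- **Grey scalloped disc:** (723,379). It is aluminium, not turquoise and not the black ring, so it is the one meant.
- **Board corners:** (62,388), (293,242) and (380,390).
- **Black-tray pockets:** (452,103), (565,166) and (666,221) in the tray crop.

I'll start with the dish.

```bash
cat >> h.py <<'E'
from cell import bot,get_image
U1=np.array([-.483,-.876]); O1=np.array([.6525,.2153])
U2=np.array([-.43,-.903]);  O2=np.array([.5339,.4196])
def near(yaw):
    "half-turn equivalents: pick the one with camera toward robot/left and the last joint near mid range"
    return (yaw+np.pi/2+np.pi/4)%np.pi-np.pi/2-np.pi/4+0   # -135..45 deg
def pick(xy,yaw,opening,grip,z=.002,hi=.12):
    bot.set_gripper(opening); R=Rz(yaw)
    bot.move_to([*xy,hi],R); bot.move_l([*xy,z+.02],feed=.25); bot.move_l([*xy,z],feed=.06)
    bot.set_gripper(0,grip); o=bot.read_opening()
    bot.move_l([*xy,hi],feed=.25)
    print("picked",round(o,4),round(bot.read_opening(),4),round(bot.read_gripper_force(),1),"t",round(bot.read_time(),1))
def place(xy,yaw,release,z=.0085,hi=.12):
    bot.move_to([*xy,hi],Rz(yaw)); bot.move_l([*xy,z+.02],feed=.25); bot.move_l([*xy,z],feed=.05)
    f=bot.read_contact_force(); bot.set_gripper(release)
    bot.move_l([*xy,hi],feed=.25); print("placed F",np.round(f,1),"t",round(bot.read_time(),1))
E
python3 - <<'E'
from h import *
yt=np.arctan2(.483*-1,.876)
pick([.506,.2028],yt,.078,15)
place(O1-.064*U1,yt,.078)
E
```

```text
picked 0.0594 0.0593 15.0 t 6.2
placed F [-0.1  0.1 -0.5] t 9.3
```

Run:
```python
from h import *
yt=np.arctan2(-.483,.876)
pick([.4115,.1872],np.arctan2(.898,.441),.042,20)
place(O1+.002*U1,yt,.040)
pick([.4268,.1062],yt,.066,20)
place(O1+.071*U1,yt,.064)
R0=np.array([[-.924,.383,0],[.383,.924,0],[0,0,-1.]]);a=0.4; C=np.array([[np.cos(a),-np.sin(a),0],[np.sin(a),np.cos(a),0],[0,0,1]])
bot.move_to([.50,.22,.3],Rz(np.pi/2+.35))
g=get_image("wrist"); pickle.dump(g,open("pics/w2.pkl","wb"))
p=g["pixels"][:,:,::-1]
cv2.imwrite("pics/w2.png",cv2.resize(p,(800,600),interpolation=cv2.INTER_CUBIC))
```

```text
picked 0.0155 0.0156 20.0 t 13.9
placed F [ 0.3  0.  -0.2] t 17.7
picked 0.0446 0.044 19.6 t 21.6
placed F [-0.1 -0.3 -0.2] t 24.8
```

View pics/w2.png

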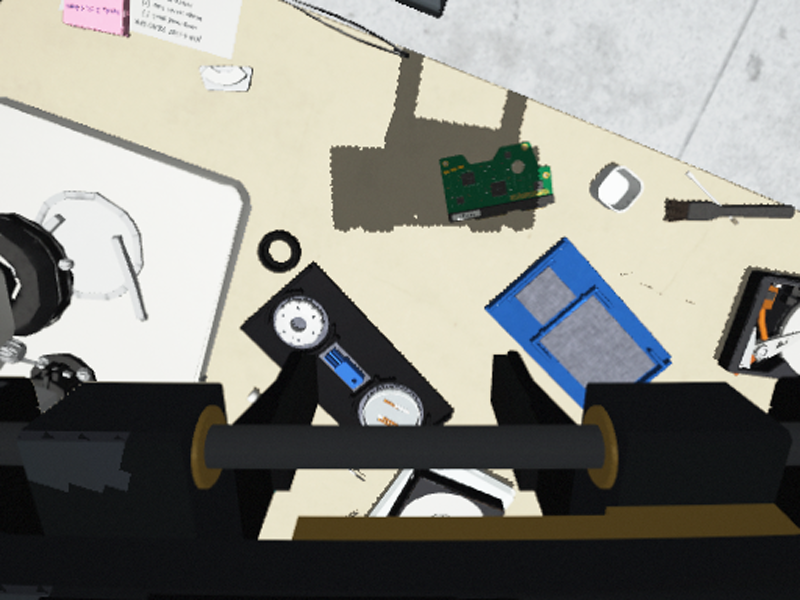

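The wrist view shows the disc (300,320), comb (346,367) and dish (390,400) in their black-tray pockets. Next are crops of the board (495,180) and cup (617,187).

Run:
```python
from h import *
g=pickle.load(open("pics/w2.pkl","rb"))
a=grid(ortho(g,.008,.37,.49,.22,.35,.0003),.49,.35,.0003,.02)
b=grid(ortho(g,.024,.34,.44,.33,.44,.0003),.44,.44,.0003,.02)
c=np.zeros((600,800,3),np.uint8)
c[:a.shape[0],:a.shape[1]]=cv2.convertScaleAbs(a,alpha=1.4); c[:b.shape[0],434:434+b.shape[1]]=b[:,:366]
cv2.imwrite("pics/c2.png",c[:410])
```

```text
(no output)
```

View pics/c2.png

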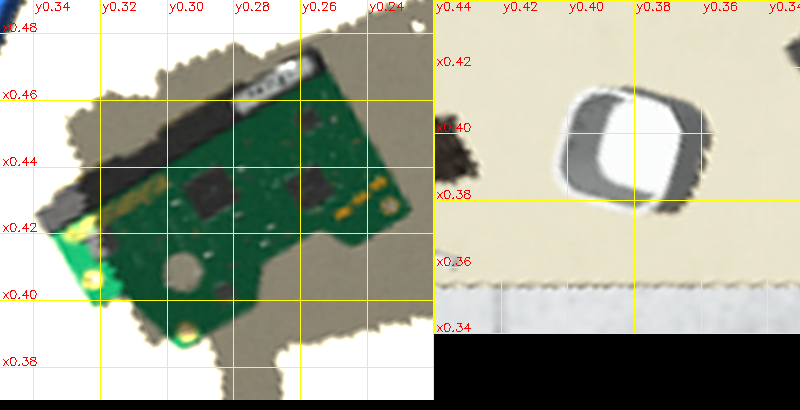

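Board corners in the crop are (35,213), (318,48) and (412,210). The lobe ends at (257,300), so I'll grip 6 mm towards the lobe. The cup rim centre is at (620,149), turned about 12°.

Run:
```python
from h import *
tY=np.array([.903,-.43]); yt=np.arctan2(-.43,.903)
pick([.4230,.2878],np.radians(30.3),.076,20)
place(O2-.0285*U2+.00175*tY-.006*U2,yt,.074)
pick([.395,.3835],np.radians(-12),.056,10,z=.004)
place(O2+.056*U2,yt,.052,z=.0105)
bot.move_to([.40,.25,.32],Rz(np.pi/2+.2))
w=get_image("wrist"); g=get_image("top"); pickle.dump((w,g),open("pics/f.pkl","wb"))
a=ortho(w,.0125,.44,.74,.10,.53,.00055)
b=cv2.convertScaleAbs(ortho(g,.0125,.44,.74,.10,.53,.00055),alpha=1.8)
cv2.imwrite("pics/fw.png",cv2.resize(w["pixels"][:,:,::-1],(800,600),interpolation=cv2.INTER_CUBIC)); cv2.imwrite("pics/ft.png",b)
```

```text
picked 0.0564 0.0566 20.0 t 30.9
placed F [ 1.   0.5 -0.7] t 34.2
picked 0.0367 0.0365 9.7 t 37.7
placed F [ 0.1 -0.3 -1. ] t 40.5
```

View pics/ft.png

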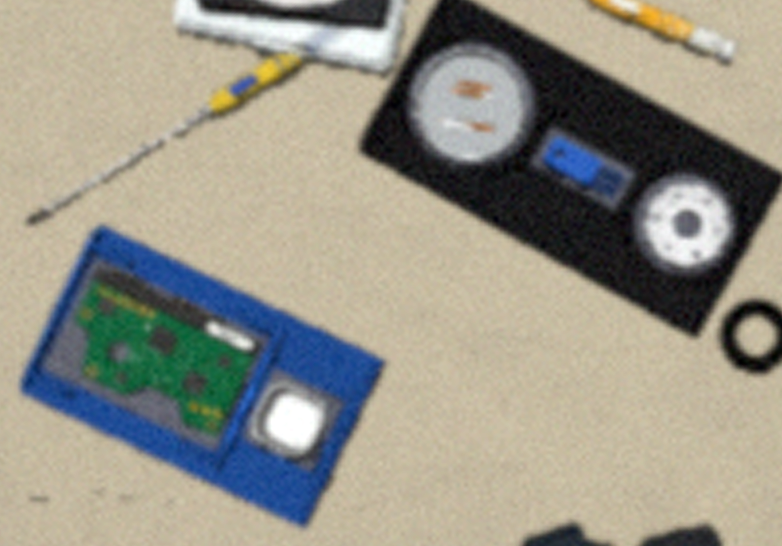

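View pics/fw.png

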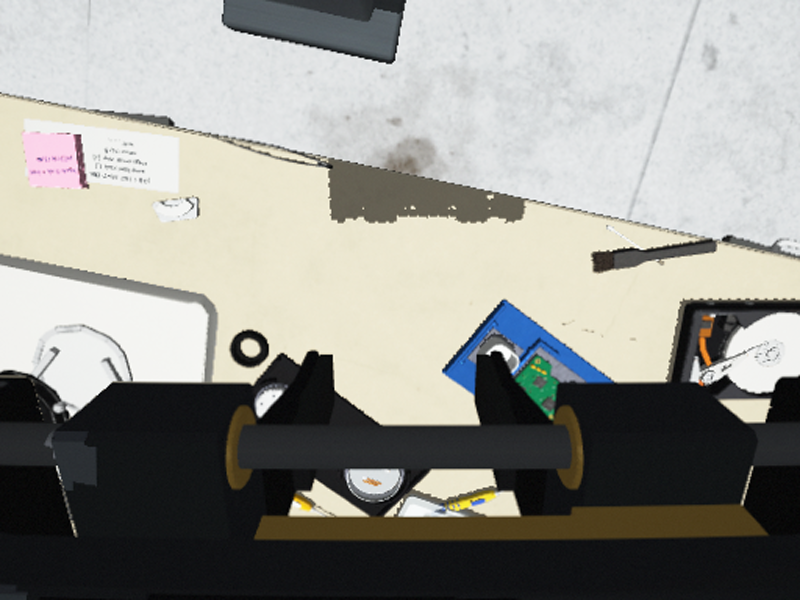

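The top view shows all five parts in pockets, but the board (165,345) seems close to the divider. I'll take a closer look at it.

Run:
```python
from h import *
bot.move_to([.66,.36,.28],Rz(np.pi/2-.44))
w=get_image("wrist"); pickle.dump(w,open("pics/f2.pkl","wb"))
a=ortho(w,.0125,.43,.63,.30,.54,.0004); b=cv2.resize(w["pixels"][:,:,::-1],(800,600))
cv2.imwrite("pics/f2.png",a); cv2.imwrite("pics/f2raw.png",b)
```

```text
(no output)
```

View pics/f2.png

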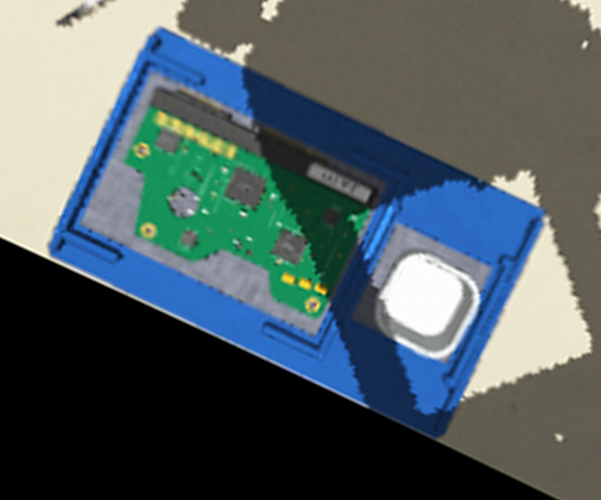

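Run:
```python
from h import *
w=pickle.load(open("pics/f2.pkl","rb")); im=w["pixels"][:,:,::-1].copy(); S=5
V2=np.array([-U2[1],U2[0]])
im=cv2.resize(im,None,fx=S,fy=S,interpolation=cv2.INTER_CUBIC)
def box(cx,hx,hy,z,col):
    P=[np.r_[O2+(cx+a*hx)*U2+b*hy*V2,z] for a,b in((1,1),(1,-1),(-1,-1),(-1,1))]
    uv=cv2.projectPoints(np.array(P),cv2.Rodrigues(w["R"])[0],w["t"],w["mtx"],w["dist"])[0].reshape(-1,2)
    cv2.polylines(im,[np.int32((uv+.5)*S)],True,col,1); return uv.mean(0)
box(-.0285,.056,.0375,.006,(0,255,255))
box(.056,.0245,.0245,.006,(0,255,255)); c=box(.056,.0175,.0175,.030,(0,0,255)); box(.056,.0175,.0175,.006,(255,0,255))
x,y=np.int32(c*S); x0=max(0,min(x-250,im.shape[1]-800)); y0=max(0,y-300)
print(c); cv2.imwrite("pics/f3.png",im[y0:y0+600,x0:x0+800])
```

```text
[212.37393138  40.65458207]
```

View pics/f3.png

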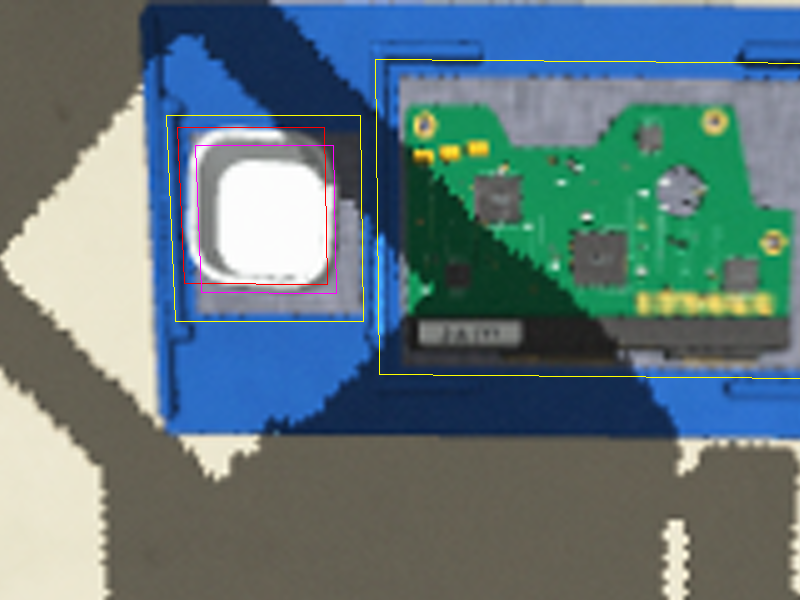

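The board has floor visible along both sides, and its ends measure about 5 and 7 mm clear of the ribs. The cup sits on its pocket floor, about 2 mm off centre. The magnet has not moved, so I'm handing in.

```bash
python3 -c "
from cell import bot
print(bot.read_time(),bot.read_contact_force()); print(bot.job_done())"
```

```text
43.7917 [-0.30908331  0.47516364  0.10867481]
the job is handed in; nothing more can be done
None
```

Both kits are made up and handed in at 43.8 s: dish, comb and aluminium disc are in the black tray, the logic board and cup are in the blue tray, and the magnet was left where it lay; the hand-in call returned no verdict.

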